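Press and slide a sample carrier under the reader's leaf spring

ROBOT

A 6-joint arm with a two-finger parallel gripper is mounted at the origin on the work surface. World frame = base frame: x ahead of the robot, y to its left, z up, the work surface at z = 0. Lengths are in m, angles in rad, forces in N, time in s.
With the tool pointing down it reaches from about 0.2 to 0.875 m from the base axis. Payload 3.4 kg.
Tool frame: the origin (TCP) lies at the very end of the fingers, on their centre line; the grasp point (between the pads) lies 19 mm behind it; z points along the fingers, x is the direction in which the jaws open and shut, and the axes are right-handed (so a half turn about z gives the same grasp; the last joint's range is limited). The gripper opens to 94 mm and grips with 3 to 60 N. Pads are 16 mm wide; open, the fingers measure 119 mm over their backs; the gripper's body (75 mm by 177 mm) begins 78 mm behind the grasp point.
Start: joints at [1.135, 0.276, 1.505, -0, 1.361, -0.121], TCP at [0.178, 0.547, 0.205] pointing down, gripper open.
Joint ranges: [-2.89, 2.89], [-0.75, 2.08], [0.22, 2.7], [-1.18, 4.32], [0.11, 2.71], [-2.7, 2.7]. Speed limits (rad/s): [2.57, 2.57, 3.14, 3.14, 3.14, 3.14].

INTERFACE

Orientations are given as [roll, pitch, yaw] about the fixed x, y, z axes, in that order (R = Rz(yaw) Ry(pitch) Rx(roll)).
In Python, from rig import arm gives the robot as it stands. The module is installed in compiled form; this text tells all that it offers.
- The arm moves only by the tool drive_tool, never from a script. Its argument "series" is a list of rows, each an object of numbers: "dx", "dy", "dz": the shift along the tool's x, y, z in cm; "roll": the turn about the tool's z in units of 6 degrees (1.0 is 6 degrees). A call has exactly 8 rows; each row shifts and turns the pose as measured when the row begins, along the tool's axes as they then stand; what a row does not reach is not made up. A row lasts 1/8 s, in which the tool goes at most 62.5 mm and 10.7 degrees, less where a joint would pass 70% of its speed; a pose out of reach is approached as far as the arm can. A call with a gripper value outside its range is refused whole. "jaw" is the closure, from -1 (fully open) to 1 (shut), so that 0 is half open, set as the call begins (left out, the last holds). The fingers move at their own pace and stop on an object; the grip force is fixed at half the most. Time passes only in rows, so rows that do not move let the fingers close, or fill a call up. It gives the time, the measured TCP pose, the force and the opening at its end, in the units of the state.
- arm.read_state(): the state, without advancing time (a new reading comes with each control period).
- arm.capture(name): name is "scene" or "top" or "wrist"; returns (picture, depth): 480x640x3 uint8, red, green, blue; 480x640 float32, m along the optical axis (not along the pixel's ray), 0 where there is no reading.
- arm.camera_params(name): a dict with "K" (3x3 intrinsics, pixels), "rvec" (rotation vector, rad) and "tvec" (3), from world to camera coordinates, as OpenCV has them. Camera axes: x right, y down, z forward; pixel columns grow to the right and rows downward; lengths in m; the calibration is good to about 2 mm. The wrist camera is an equidistant fisheye: a pixel r from the principal point sees the ray r / f radians off the axis. A picture is of the moment at which its call begins: read the wrist's pose just before it. camera_params takes no time and is no camera call; for the wrist camera it gives the pose at the moment of the call.
- arm.job_done(): hands the job in, once; it reports no verdict.
The state is a dict: "t": time; "joint_positions": joint angles; "joint_velocities": joint speeds; "tau": joint torques, N m; "eef_pos": TCP position; "orientation": TCP orientation; "ft_force": force on the tool from outside, world axes, zero at the start; "torque": the same for the moment, N m; "finger_gap": finger opening in m.
Only numpy, scipy, OpenCV 4.12 (cv2) and the standard library are available. Lean on these libraries where they do the work, as an engineer would, in place of code of your own. Each camera call takes 0.05 s, during which the arm holds its last target. There are 200 camera calls.

TASK

With your fingertips on the flat place behind its ridge, first press the blue sample carrier down hard on its sprung bed where it lies and, keeping it pressed, slide it under the bridge and the brass leaf spring until it is fully home against the orange end stop. Then take the fingers off it and press the green start button down. Do not grip or lift the carrier, do not touch the button before the carrier is home, and leave the jar, the bottle and the weight standing where they are.

Things in the scene. Friction and masses are not known exactly. Their poses are not given: they have to be found in the camera images.
- dock: Fixed grey reader dock, base 260 x 130 x 10 mm on the table. Origin: at table height on the channel's centre line; +x (level) is the way the carrier slides in. Two aluminium rails (inner faces y = -37 and +37 mm, tops 40 mm above the table) form a channel from x = -135 to +100 mm; its floor is a white sprung bed, top 30 mm above the table at rest.
- bridge (a point): Middle of the lower near edge of the dark steel bridge across the channel: 40 mm along the dock's x, 38.5 mm above the table. The bridge is 18 mm deep (x = 40 to 58 mm), 120 mm wide, its top 62 mm above the table.
- stop (a point): Middle of the face of the orange end stop, 95 mm along the dock's x, 30 mm above the table; the stop's top is 40 mm above the table.
- carrier: Loose blue slab 130 (x) x 70 x 12 mm, 100 to 200 g, slick, on the bed in the channel, x axis along the dock's. Origin: centre of its underside. Amber disc flush at x = +30 mm. At the start its square nose (x = +65) is 13 to 37 mm before the bridge and its top 42 mm above the table, 3.5 mm too high to pass. Home: origin at dock x = +30 mm; let go there, it is held up against the bridge, underside about 26 mm high.
- press_spot (a point): On the carrier: middle of the flat place for the fingertips (white grip lines), on the slab's top at carrier x = -47.5 mm. The flat runs from the tail (x = -65) to the thumb ridge, which stands across the carrier from x = -30 to -24 mm, 56 mm wide, 8 mm above the slab's top. Tail and ridge stay outside the bridge even when the carrier is home.
- bed (a joint): How far the sprung bed is pressed down, in m: 0 at rest, 0.009 at its lower stop. Pressing anywhere on the carrier sinks it level. It takes about 7 N to start, 11 N at 0.0035 (the nose just clears the bridge) and 17 N at 0.009. It springs back when let go.
- leaf (a joint): Lift of the brass leaf spring, in rad: 0 with nothing under it. It is 40 mm wide, fixed to the far side of the bridge, and slopes down and forwards from dock x = 58 to 90 mm. The carrier's nose lifts it in passing, against a few newtons of drag.
- pod: Fixed grey start pod, a 75 x 75 x 30 mm block on the table beside the dock, on either side of it. Origin: centre of its underside. The round green start button is on its top, in the middle.
- start_top (a point): Centre of the top face of the green start button (30 mm across) on the pod; it is pressed straight down.
- start (a joint): Travel of the start button, in m: 0 when up, 0.006 fully down; about 4 N takes it down and it springs back.
- jar: Loose bystander: jar with a yellow cap, 64 mm across, 95 mm tall. Origin: centre of its underside.
- bottle: Loose bystander: white bottle with a blue cap, 54 mm across, 125 mm tall. Origin: centre of its underside.
- weight: Loose bystander: steel calibration weight with a knob, 38 mm across, 64 mm tall. Origin: centre of its underside.
Not all that is in view belongs to the job. Leave any purple look-alike of the pod alone.

How it is judged:
By the outcome, as a careful person would: the job done as asked, in the order asked, and still so for the second after the job is handed in, with the robot touching nothing.
It also fails if it takes over 48 s, if anything falls off the work surface, if the arm or the gripper's body presses on something with over 40 N, if the wrist force passes 120 N, or if a joint passes its speed limit or range.

## Working session

There is one attempt and no reset: what is moved stays moved. The work goes in short steps, Python scripts to look and compute and a tool call to move; the robot and the scene stay as the last step left them, time stands still between calls to the robot, and variables do not carry over. Pictures are saved under pics/ and viewed, about 8 in all and at most 12, crops included, and the job is handed in when it is done.

Besides the shell and the picture viewer there is one more tool, called after ">>>" in YAML: its name, and indented under it one key for each argument. drive_tool: Moves the arm, as the interface text tells. Its arguments: {"type":"object","properties":{"series":{"type":"array"},"jaw":{"type":"number"}},"required":["series"]}

```bash
mkdir -p pics
cat > h.py <<'E'
import numpy as np, cv2
from rig import arm
def snap(n,f):
    p=arm.camera_params(n); im,d=arm.capture(n)
    cv2.imwrite(f'pics/{f}.png',im[:,:,::-1]); np.savez(f'pics/{f}.npz',im=im,d=d,**{k:np.array(p[k]) for k in('K','rvec','tvec')})
def world(f,pts):  # pinhole, by depth
    z=np.load(f'pics/{f}.npz'); R=cv2.Rodrigues(z['rvec'])[0]; out=[]
    for u,v in pts:
        d=np.median(z['d'][v-1:v+2,u-1:u+2]); c=np.linalg.inv(z['K'])@[u,v,1]*d
        out.append(R.T@(c-z['tvec'].ravel()))
    return np.array(out)
def plane(f,pts,h):
    z=np.load(f'pics/{f}.npz'); R=cv2.Rodrigues(z['rvec'])[0]; o=-R.T@z['tvec'].ravel(); out=[]
    for u,v in pts:
        r=R.T@np.linalg.inv(z['K'])@[u,v,1]; out.append(o+r*(h-o[2])/r[2])
    return np.array(out)
E
python3 - <<'E'
from h import *
snap('top','top0'); snap('scene','sc0'); s=arm.read_state(); print(s)
E
```

```text
{'t': 0.1, 'joint_positions': array([ 1.13500013e+00,  2.76545267e-01,  1.50598922e+00, -6.83958254e-06,
        1.36069686e+00, -1.21019061e-01]), 'joint_velocities': array([-2.62424248e-04, -1.63225860e-03, -2.02707466e-03, -2.07418976e-05,
       -1.14504197e-03, -5.85517578e-05]), 'tau': array([ 1.93136361e-04, -4.05459952e+01, -2.37779689e+01,  7.02347397e-02,
        2.99636764e-02, -2.74629002e-05]), 'eef_pos': array([0.17782746, 0.54628385, 0.20469043]), 'orientation': array([-3.14140146e+00,  1.62752424e-03,  1.25602077e+00]), 'ft_force': array([-0.27138624,  0.15314339, -0.28869755]), 'torque': array([ 0.00107044, -0.01979085,  0.05598915]), 'finger_gap': 0.09405840988022451}
```

View pics/top0.png

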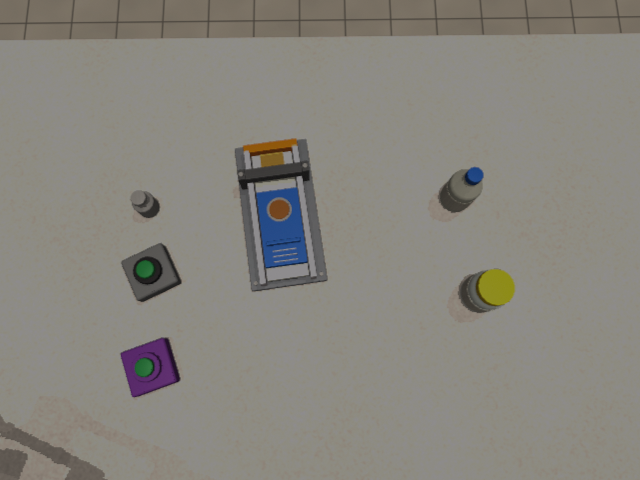

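View pics/sc0.png

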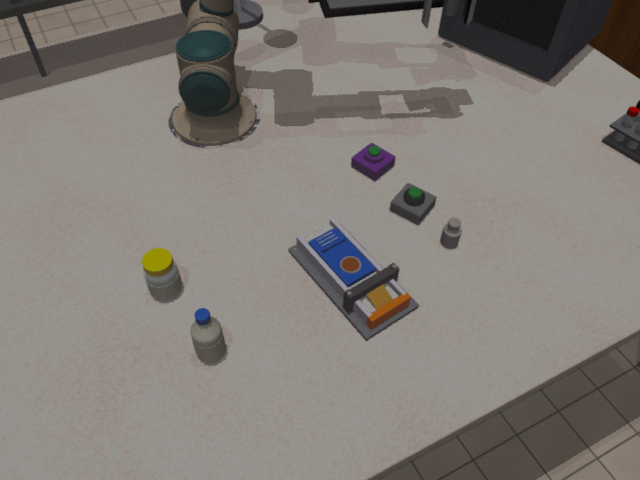

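The top view shows the dock at about (280,215) with the bridge at (273,174). The carrier's grip lines are at (286,254), the ridge at (283,241), the grey pod's button at (146,270), and a purple decoy at (147,367). The scene view agrees. Next I'll enlarge the dock and pod.

Run:
```python
from h import *
im=cv2.imread('pics/top0.png')[130:300,120:335]
cv2.imwrite('pics/c0.png',cv2.resize(im,None,fx=3.5,fy=3.5,interpolation=cv2.INTER_CUBIC))
print(world('top0',[(286,254),(280,215),(146,270),(273,172),(270,147)]).round(4))
```

```text
[[0.5179 0.0439 0.0425]
 [0.5842 0.0538 0.0442]
 [0.492  0.2704 0.053 ]
 [0.6543 0.0647 0.0609]
 [0.7071 0.0715 0.0415]]
```

View pics/c0.png

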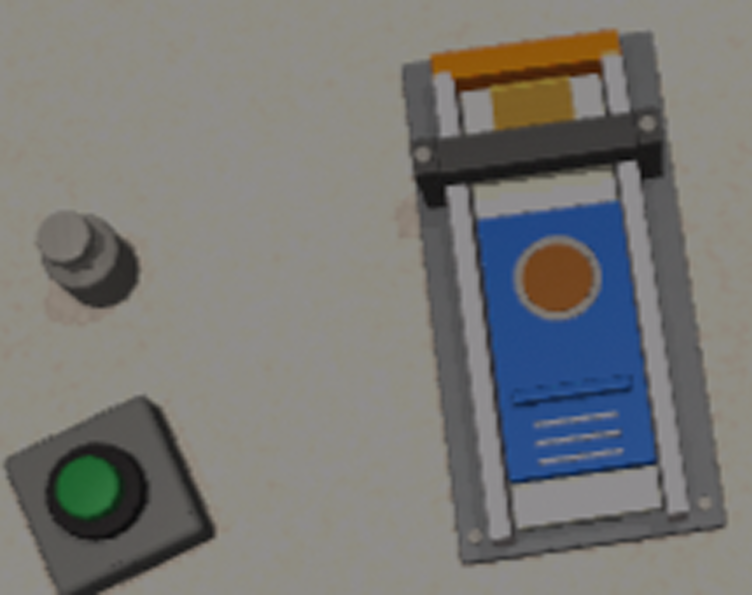

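The crop shows the carrier's nose corners at (476,222) and (616,203), tail corners at (508,482) and (658,464), dock base corners at (403,65), (652,32), (725,523) and (464,562), and the button centre at (87,487).

Run:
```python
from h import *
f=lambda L:[(120+(a+.5)/3.5-.5,130+(b+.5)/3.5-.5) for a,b in L]
c=plane('top0',f([(476,222),(616,203),(658,464),(508,482)]),.042)[:,:2]
b=plane('top0',f([(403,65),(652,32),(725,523),(464,562)]),.010)[:,:2]
for n,q in(('car',c),('base',b)):
    d=(q[0]+q[1]-q[2]-q[3])/2
    print(n,q.mean(0).round(4),np.hypot(*d).round(4),np.hypot(*(q[0]-q[1])).round(4),'yaw',np.degrees(np.arctan2(d[1],d[0])).round(2))
print('press lines',plane('top0',f([(578,437)]),.042).round(4),'button',plane('top0',f([(87,487)]),.045).round(4), plane('top0',f([(87,487)]),.053).round(4))
print('stop top edge',plane('top0',f([(432,75),(618,52)]),.04).round(4),'bridge near top edge mid',plane('top0',f([(418,176),(662,143)]),.062).round(4))
print(arm.read_state()['eef_pos'])
```

```text
car [0.5641 0.0525] 0.1296 0.0685 yaw 7.93
base [0.5992 0.0564] 0.2578 0.1289 yaw 7.56
press lines [[0.5172 0.0459 0.042 ]] button [[0.4954 0.2755 0.045 ]] [[0.494  0.2729 0.053 ]]
stop top edge [[0.7008 0.1182 0.04  ]
 [0.7118 0.0262 0.04  ]] bridge near top edge mid [[0.6406 0.121  0.062 ]
 [0.6558 0.0048 0.062 ]]
[0.17782746 0.54628385 0.20469043]
```

The sizes and heights check out: the carrier is 130x69 and the base 258x129. The dock yaw is about 7.7°. The press spot is at about (0.517, 0.046), and the dock origin is about (0.614, 0.0585). I'll shut the jaws, turn the tool x across the channel and go there.

>>> drive_tool:
  jaw: 1
  series:
    - {"roll": -1.1}
    - {"roll": -1.1}
    - {"roll": -1.1}
    - {"roll": -1.0}
    - {"dx": -5.0, "dy": 2.4}
    - {"dx": -5.0, "dy": 2.4}
    - {"dx": -5.0, "dy": 2.4}
    - {"dx": -5.0, "dy": 2.4}

```text
schema error: expected keys dx, dy, dz, roll
```

>>> drive_tool:
  series:
    - {"dx": -5.0, "dy": 2.4}
    - {"dx": -5.0, "dy": 2.4}
    - {"dx": -5.0, "dy": 2.4}
    - {"dx": -5.0, "dy": 2.4}
    - {"dx": -5.0, "dy": 2.4}
    - {"dx": -5.0, "dy": 2.4, "dz": 2}
    - {"dz": 2}
    - {}

```text
schema error: expected keys dx, dy, dz, roll
```

>>> drive_tool:
  jaw: 1
  series:
    - {"dx": 0, "dy": 0, "dz": 0, "roll": -1.1}
    - {"dx": 0, "dy": 0, "dz": 0, "roll": -1.1}
    - {"dx": 0, "dy": 0, "dz": 0, "roll": -1.1}
    - {"dx": 0, "dy": 0, "dz": 0, "roll": -1.0}
    - {"dx": -5.0, "dy": 2.4, "dz": 0, "roll": 0}
    - {"dx": -5.0, "dy": 2.4, "dz": 0, "roll": 0}
    - {"dx": -5.0, "dy": 2.4, "dz": 0, "roll": 0}
    - {"dx": -5.0, "dy": 2.4, "dz": 0, "roll": 0}

```text
t: 1.1
eef_pos: [0.3035, 0.3596, 0.2009]
orientation: [-3.137, 0.006, 1.73]
ft_force: [1.1, -0.2, 0.2]
finger_gap: 0.0172
```

>>> drive_tool:
  series:
    - {"dx": -5.0, "dy": 2.3, "dz": 0, "roll": 0}
    - {"dx": -5.0, "dy": 2.3, "dz": 0, "roll": 0}
    - {"dx": -5.0, "dy": 2.3, "dz": 0, "roll": 0}
    - {"dx": -5.0, "dy": 2.3, "dz": 0, "roll": 0}
    - {"dx": -5.0, "dy": 2.3, "dz": 1, "roll": 0}
    - {"dx": -5.0, "dy": 2.3, "dz": 2, "roll": 0.2}
    - {"dx": -2, "dy": 1, "dz": 2, "roll": 0}
    - {"dx": 0, "dy": 0, "dz": 2, "roll": 0}

```text
t: 2.1
eef_pos: [0.5074, 0.052, 0.1302]
orientation: [-3.141, 0.007, 1.703]
ft_force: [-0.7, 0.8, -0.5]
finger_gap: 0.0003
```

>>> drive_tool:
  series:
    - {"dx": -0.7, "dy": 1.3, "dz": 2, "roll": 0}
    - {"dx": 0, "dy": 0, "dz": 2, "roll": 0}
    - {"dx": 0, "dy": 0, "dz": 2, "roll": 0}
    - {"dx": 0, "dy": 0, "dz": 1, "roll": 0}
    - {"dx": 0, "dy": 0, "dz": 0.3, "roll": 0}
    - {"dx": 0, "dy": 0, "dz": 0, "roll": 0}
    - {"dx": 0, "dy": 0, "dz": 0, "roll": 0}
    - {"dx": 0, "dy": 0, "dz": 0, "roll": 0}

```text
t: 3.1
eef_pos: [0.5206, 0.0452, 0.0535]
orientation: [-3.138, 0.006, 1.701]
ft_force: [-0.1, 0.3, -0.2]
finger_gap: 0.0006
```

Run:
```python
from h import *
snap('wrist','w0'); print(arm.read_state()['eef_pos'],arm.read_state()['orientation'])
snap('top','top1')
im=cv2.imread('pics/top1.png')[150:290,220:340]; a=cv2.resize(im,None,fx=4,fy=4,interpolation=cv2.INTER_CUBIC)
w=cv2.resize(cv2.imread('pics/w0.png')[:, 140:500],(320*3//3,427))
o=np.zeros((560,800,3),np.uint8); o[:,:480]=a; o[:427,480:]=w; cv2.imwrite('pics/c1.png',o)
```

```text
[0.52069875 0.04517725 0.05356858] [-3.13787754  0.00643179  1.70051733]
```

View pics/c1.png

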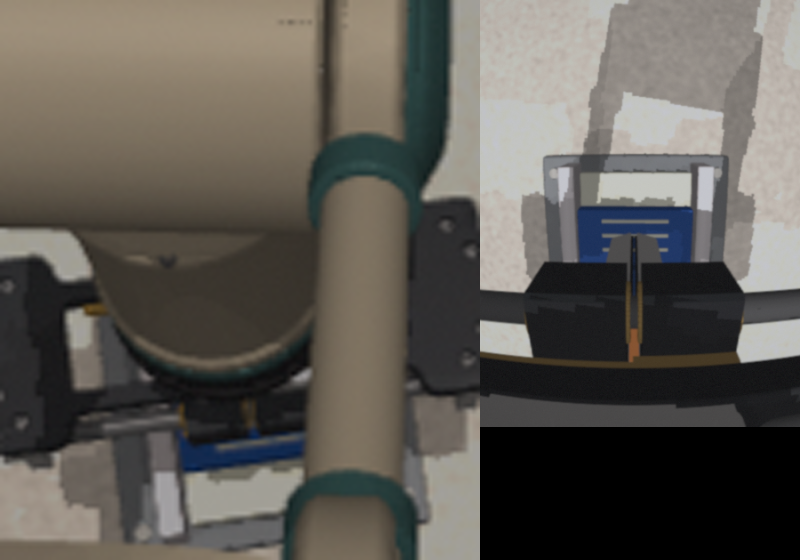

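The wrist view shows the fingers centred on the carrier (634 against 635). The tips sit about at the middle grip line, so they are on the flat. Now I'll press straight down; contact should be at z≈0.042, since 0.050 would mean the ridge.

>>> drive_tool:
  series:
    - {"dx": 0, "dy": 0, "dz": 0.5, "roll": 0}
    - {"dx": 0, "dy": 0, "dz": 0.4, "roll": 0}
    - {"dx": 0, "dy": 0, "dz": 0.3, "roll": 0}
    - {"dx": 0, "dy": 0, "dz": 0.2, "roll": 0}
    - {"dx": 0, "dy": 0, "dz": 0.2, "roll": 0}
    - {"dx": 0, "dy": 0, "dz": 0.2, "roll": 0}
    - {"dx": 0, "dy": 0, "dz": 0.1, "roll": 0}
    - {"dx": 0, "dy": 0, "dz": 0, "roll": 0}

```text
t: 4.2
eef_pos: [0.5208, 0.0451, 0.0396]
orientation: [-3.14, 0.007, 1.701]
ft_force: [-2.9, -1.0, 10.3]
finger_gap: 0.0008
```

>>> drive_tool:
  series:
    - {"dx": 0, "dy": 0, "dz": 0.2, "roll": 0}
    - {"dx": 0, "dy": 0, "dz": 0.2, "roll": 0}
    - {"dx": 0, "dy": 0, "dz": 0.2, "roll": 0}
    - {"dx": 0, "dy": 0, "dz": 0.2, "roll": 0}
    - {"dx": 0, "dy": 0, "dz": 0.1, "roll": 0}
    - {"dx": 0, "dy": 0, "dz": 0.1, "roll": 0}
    - {"dx": 0, "dy": 0, "dz": 0.1, "roll": 0}
    - {"dx": 0, "dy": 0, "dz": 0.1, "roll": 0}

```text
t: 5.2
eef_pos: [0.5209, 0.0451, 0.0387]
orientation: [3.14, 0.008, 1.701]
ft_force: [-2.2, -0.4, 11.4]
finger_gap: 0.0008
```

>>> drive_tool:
  series:
    - {"dx": 0, "dy": 0, "dz": 0.3, "roll": 0}
    - {"dx": 0, "dy": 0, "dz": 0.3, "roll": 0}
    - {"dx": 0, "dy": 0, "dz": 0.3, "roll": 0}
    - {"dx": 0, "dy": 0, "dz": 0.3, "roll": 0}
    - {"dx": 0, "dy": 0, "dz": 0.3, "roll": 0}
    - {"dx": 0, "dy": 0, "dz": 0.3, "roll": 0}
    - {"dx": 0, "dy": 0, "dz": 0.3, "roll": 0}
    - {"dx": 0, "dy": 0, "dz": 0.3, "roll": 0}

```text
t: 6.2
eef_pos: [0.521, 0.0451, 0.0329]
orientation: [3.134, 0.01, 1.702]
ft_force: [-6.1, 0.1, 23.7]
finger_gap: 0.0006
```

It's on the lower stop (z=0.033, 24 N). Now I'll slide while holding the press.

>>> drive_tool:
  series:
    - {"dx": 0, "dy": 0.4, "dz": 0.25, "roll": 0}
    - {"dx": 0, "dy": 0.4, "dz": 0.25, "roll": 0}
    - {"dx": 0, "dy": 0.4, "dz": 0.25, "roll": 0}
    - {"dx": 0, "dy": 0.4, "dz": 0.25, "roll": 0}
    - {"dx": 0, "dy": 0.4, "dz": 0.25, "roll": 0}
    - {"dx": 0, "dy": 0.4, "dz": 0.25, "roll": 0}
    - {"dx": 0, "dy": 0.4, "dz": 0.25, "roll": 0}
    - {"dx": 0, "dy": 0.4, "dz": 0.25, "roll": 0}

```text
t: 7.2
eef_pos: [0.5477, 0.0472, 0.0331]
orientation: [3.139, 0.015, 1.706]
ft_force: [-6.7, -0.0, 20.0]
finger_gap: 0.0006
```

>>> drive_tool:
  series:
    - {"dx": 0.05, "dy": 0.4, "dz": 0.25, "roll": 0}
    - {"dx": 0.05, "dy": 0.4, "dz": 0.25, "roll": 0}
    - {"dx": 0.05, "dy": 0.4, "dz": 0.25, "roll": 0}
    - {"dx": 0.05, "dy": 0.4, "dz": 0.25, "roll": 0}
    - {"dx": 0.05, "dy": 0.4, "dz": 0.25, "roll": 0}
    - {"dx": 0.05, "dy": 0.4, "dz": 0.25, "roll": 0}
    - {"dx": 0.05, "dy": 0.4, "dz": 0.25, "roll": 0}
    - {"dx": 0.05, "dy": 0.4, "dz": 0.25, "roll": 0}

```text
t: 8.2
eef_pos: [0.5754, 0.0519, 0.0331]
orientation: [3.141, 0.022, 1.709]
ft_force: [-5.7, -1.9, 17.2]
finger_gap: 0.0004
```

>>> drive_tool:
  series:
    - {"dx": 0.03, "dy": 0.4, "dz": 0.3, "roll": 0}
    - {"dx": 0.03, "dy": 0.4, "dz": 0.3, "roll": 0}
    - {"dx": 0.03, "dy": 0.4, "dz": 0.3, "roll": 0}
    - {"dx": 0.03, "dy": 0.4, "dz": 0.3, "roll": 0}
    - {"dx": 0.03, "dy": 0.4, "dz": 0.3, "roll": 0}
    - {"dx": 0.03, "dy": 0.4, "dz": 0.3, "roll": 0}
    - {"dx": 0.03, "dy": 0.4, "dz": 0.3, "roll": 0}
    - {"dx": 0.03, "dy": 0.4, "dz": 0.3, "roll": 0}

```text
t: 9.2
eef_pos: [0.5855, 0.0531, 0.0331]
orientation: [-3.106, 0.029, 1.714]
ft_force: [-9.8, -1.0, 23.6]
finger_gap: 0.0003
```

Leaf drag is showing up, about where the nose should be under it. I'll push harder.

>>> drive_tool:
  series:
    - {"dx": 0, "dy": 0.7, "dz": 0.25, "roll": 0}
    - {"dx": 0, "dy": 0.7, "dz": 0.25, "roll": 0}
    - {"dx": 0, "dy": 0.7, "dz": 0.25, "roll": 0}
    - {"dx": 0, "dy": 0.7, "dz": 0.25, "roll": 0}
    - {"dx": 0, "dy": 0.5, "dz": 0.25, "roll": 0}
    - {"dx": 0, "dy": 0.5, "dz": 0.25, "roll": 0}
    - {"dx": 0, "dy": 0.5, "dz": 0.25, "roll": 0}
    - {"dx": 0, "dy": 0.5, "dz": 0.25, "roll": 0}

```text
t: 10.2
eef_pos: [0.595, 0.0539, 0.0335]
orientation: [-3.037, 0.033, 1.718]
ft_force: [-10.4, -0.9, 22.5]
finger_gap: 0.0004
```

>>> drive_tool:
  series:
    - {"dx": 0, "dy": 0.8, "dz": 0.25, "roll": 0}
    - {"dx": 0, "dy": 0.8, "dz": 0.25, "roll": 0}
    - {"dx": 0, "dy": 0.8, "dz": 0.25, "roll": 0}
    - {"dx": 0, "dy": 0.8, "dz": 0.25, "roll": 0}
    - {"dx": 0, "dy": 0.8, "dz": 0.25, "roll": 0}
    - {"dx": 0, "dy": 0.8, "dz": 0.25, "roll": 0}
    - {"dx": 0, "dy": 0.8, "dz": 0.25, "roll": 0}
    - {"dx": 0, "dy": 0.8, "dz": 0.25, "roll": 0}

```text
t: 11.2
eef_pos: [0.5952, 0.054, 0.0341]
orientation: [-2.918, 0.035, 1.723]
ft_force: [-12.3, -1.4, 25.5]
finger_gap: 0.0004
```

Run:
```python
from h import *
snap('scene','sc1'); snap('wrist','w1')
a=cv2.resize(cv2.imread('pics/sc1.png')[200:345,270:430],(480,435),interpolation=cv2.INTER_CUBIC)
w=cv2.resize(cv2.imread('pics/w1.png')[:, 140:500],(320,427))
o=np.zeros((435,800,3),np.uint8); o[:,:480]=a; o[:427,480:]=w; cv2.imwrite('pics/c2.png',o)
```

```text
(no output)
```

View pics/c2.png

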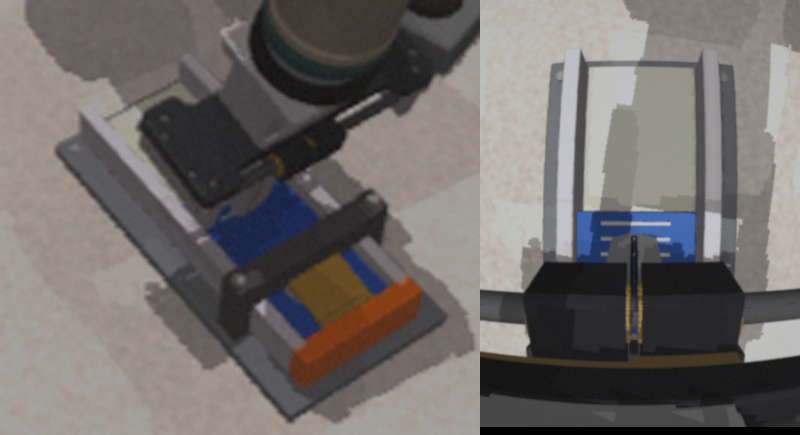

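The carrier's nose is under the leaf and close to the stop. The tool has tilted back about 13° under the drag. I'll measure the tail against the rail ends: 100 mm means home.

```bash
cat >> h.py <<'E'
def fplane(f,pts,h):
    z=np.load(f'pics/{f}.npz'); R=cv2.Rodrigues(z['rvec'])[0]; o=-R.T@z['tvec'].ravel(); K=z['K']; out=[]
    for (u,v),hh in zip(pts,h):
        a,b=(u-K[0,2])/K[0,0],(v-K[1,2])/K[1,1]; t=np.hypot(a,b)
        r=R.T@np.array([a/t*np.sin(t),b/t*np.sin(t),np.cos(t)]); out.append(o+r*(hh-o[2])/r[2])
    return np.array(out)
E
python3 - <<'E'
from h import *
im=cv2.imread('pics/w1.png')
c=im[50:300,200:430]; cv2.imwrite('pics/c3.png',cv2.resize(c,None,fx=2.4,fy=2.4,interpolation=cv2.INTER_CUBIC))
g=cv2.imread('pics/w1.png').astype(int)
col=g[225:250,270]; print('tail rows',[(225+i,tuple(p)) for i,p in enumerate(col)][6:20])
E
```

```text
tail rows [(231, (np.int64(172), np.int64(185), np.int64(185))), (232, (np.int64(171), np.int64(184), np.int64(185))), (233, (np.int64(171), np.int64(184), np.int64(185))), (234, (np.int64(170), np.int64(184), np.int64(184))), (235, (np.int64(164), np.int64(176), np.int64(176))), (236, (np.int64(139), np.int64(145), np.int64(144))), (237, (np.int64(109), np.int64(100), np.int64(95))), (238, (np.int64(93), np.int64(62), np.int64(49))), (239, (np.int64(93), np.int64(51), np.int64(28))), (240, (np.int64(95), np.int64(51), np.int64(29))), (241, (np.int64(97), np.int64(54), np.int64(33))), (242, (np.int64(96), np.int64(53), np.int64(32))), (243, (np.int64(95), np.int64(54), np.int64(34))), (244, (np.int64(95), np.int64(52), np.int64(31)))]
```

View pics/c3.png

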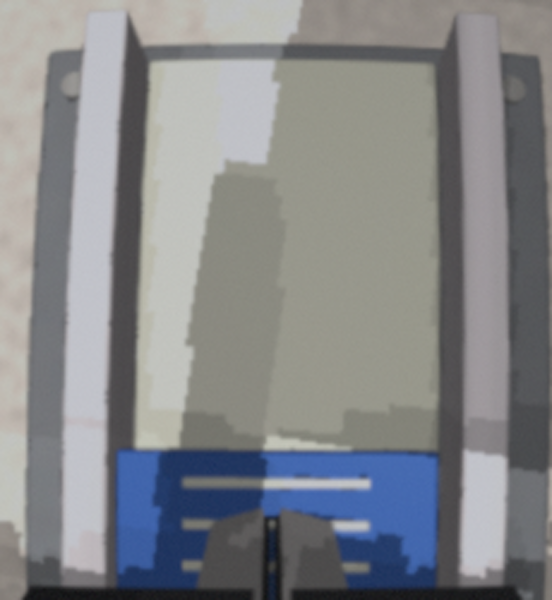

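The crop shows the rail ends at (108,12) and (477,14), the tail edge at rows 450–451, and the grip lines at rows 483, 525 and 567. The fingers' tail-side face is near the middle line, so there has been no noticeable slip.

Run:
```python
from h import *
f=lambda L:[(200+a/2.4,50+b/2.4) for a,b in L]
p=fplane('w1',f([(108,12),(477,14),(118,450),(438,451),(275,483),(150,52),(420,52)]),[.04,.04,.033,.033,.033,.01,.01]); print(p.round(4))
d=np.array([.991,.134])
s=p[:,:2]@d; print(s.round(4),'tail-rail',s[2:4].mean()-s[:2].mean(), 'tail-base', s[2:4].mean()-s[5:].mean())
z=np.load('pics/w1.npz'); R=cv2.Rodrigues(z['rvec'])[0]; print('cam',-R.T@z['tvec'].ravel())
# scene: nose vs stop
im=cv2.imread('pics/sc1.png')[255:335,330:420]; cv2.imwrite('pics/c4.png',cv2.resize(im,None,fx=6,fy=6,interpolation=cv2.INTER_CUBIC))
```

```text
[[0.4816 0.     0.04  ]
 [0.4702 0.0823 0.04  ]
 [0.5788 0.0186 0.033 ]
 [0.5686 0.0865 0.033 ]
 [0.5806 0.0531 0.033 ]
 [0.4778 0.0042 0.01  ]
 [0.4681 0.0727 0.01  ]]
[0.4773 0.477  0.5761 0.5751 0.5825 0.4741 0.4736] tail-rail 0.0984515268541194 tail-base 0.1017643053763177
cam [0.57073717 0.05732858 0.22229356]
```

View pics/c4.png

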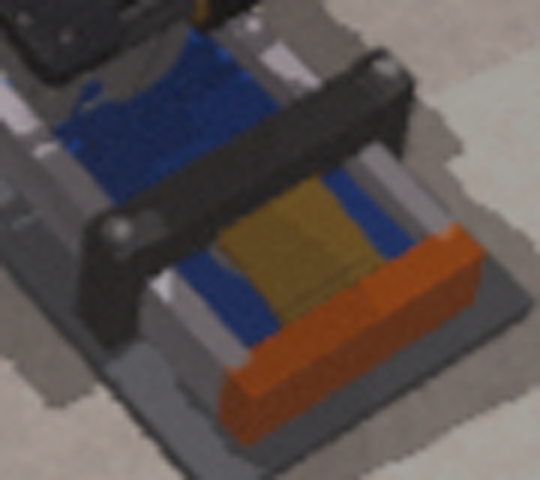

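It measures 98.5 mm of 100, which is within error, and the scene shows the nose against the stop. One firmer push will confirm it.

>>> drive_tool:
  series:
    - {"dx": 0, "dy": 1.4, "dz": 0.2, "roll": 0}
    - {"dx": 0, "dy": 1.4, "dz": 0.2, "roll": 0}
    - {"dx": 0, "dy": 1.4, "dz": 0.2, "roll": 0}
    - {"dx": 0, "dy": 1.4, "dz": 0.2, "roll": 0}
    - {"dx": 0, "dy": 0.8, "dz": 0.2, "roll": 0}
    - {"dx": 0, "dy": 0.8, "dz": 0.2, "roll": 0}
    - {"dx": 0, "dy": 0.8, "dz": 0.2, "roll": 0}
    - {"dx": 0, "dy": 0.8, "dz": 0.2, "roll": 0}

```text
t: 12.3
eef_pos: [0.597, 0.0541, 0.0357]
orientation: [-2.752, 0.038, 1.726]
ft_force: [-11.0, -1.3, 22.2]
finger_gap: 0.0004
```

The TCP only rocked over its front edge: that edge moved less than 1.5 mm, from 0.603 to 0.604, and the carrier did not advance. I'll lift straight up in world axes (22° tool tilt) and check from above before going near the button.

>>> drive_tool:
  series:
    - {"dx": 0, "dy": -0.4, "dz": -0.9, "roll": 0}
    - {"dx": 0, "dy": -0.4, "dz": -0.9, "roll": 0}
    - {"dx": 0, "dy": -0.8, "dz": -2, "roll": 0}
    - {"dx": 0, "dy": -1.2, "dz": -3, "roll": 0}
    - {"dx": 0, "dy": -1.2, "dz": -3, "roll": 0}
    - {"dx": 4, "dy": -2, "dz": 0, "roll": 0}
    - {"dx": 5, "dy": -2, "dz": 0, "roll": 0}
    - {"dx": 5, "dy": -2, "dz": 0, "roll": 0}

```text
t: 13.3
eef_pos: [0.5221, 0.1892, 0.1598]
orientation: [-2.754, 0.038, 1.719]
ft_force: [-0.3, 0.8, -0.4]
finger_gap: 0.0006
```

Run:
```python
from h import *
snap('top','top2'); snap('scene','sc2')
a=cv2.resize(cv2.imread('pics/top2.png')[130:300,225:335],None,fx=3.5,fy=3.5,interpolation=cv2.INTER_CUBIC)
b=cv2.resize(cv2.imread('pics/sc2.png')[215:345,280:425],(410,368),interpolation=cv2.INTER_CUBIC)
o=np.zeros((595,800,3),np.uint8); o[:,:385]=a; o[:368,390:]=b; cv2.imwrite('pics/c5.png',o)
```

```text
(no output)
```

View pics/c5.png

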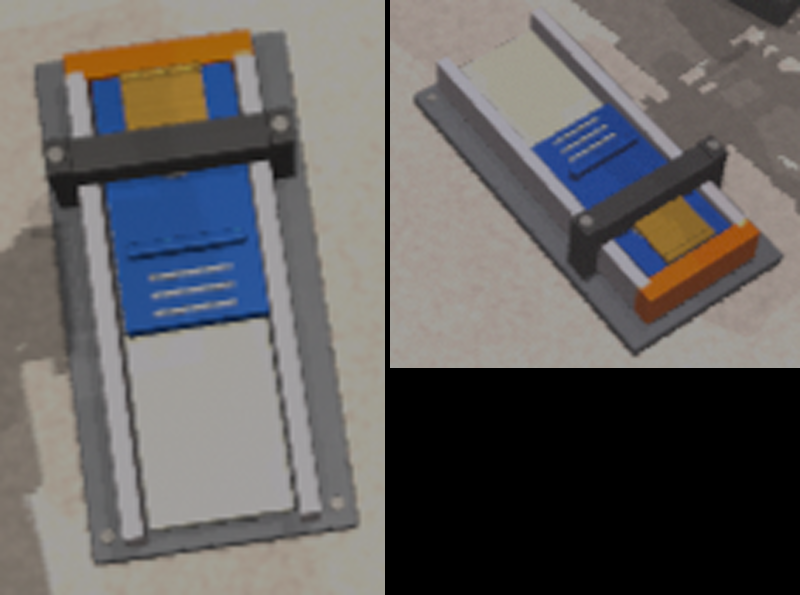

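From above, the blue nose runs right up to the orange stop at rows 65–78, with no gap. The tail corners are at (128,334) and (268,318), and the rail ends at (132,540) and (312,516). I'll do a quick numeric check and work out the route to the button.

Run:
```python
from h import *
f=lambda L:[(225+(a+.5)/3.5-.5,130+(b+.5)/3.5-.5) for a,b in L]
d=np.array([.991,.134])
t=plane('top2',f([(128,334),(268,318)]),.038)[:,:2]@d; r=plane('top2',f([(132,540),(312,516)]),.04)[:,:2]@d; n=plane('top2',f([(92,80),(232,64)]),.038)[:,:2]@d
print('tail-rail',(t.mean()-r.mean()).round(4),'nose-tail',(n.mean()-t.mean()).round(4))
z=np.load('pics/top0.npz'); im=z['im'].astype(int); m=((im[:,:,1]-im[:,:,0]>40)&(im[:,:,1]-im[:,:,2]>25)).astype(np.uint8)
k=cv2.connectedComponentsWithStats(m); print(k[2],k[3].round(1))
for c in k[3][1:]:
    w=world('top0',[tuple(c.round().astype(int))])[0]; print(w.round(4),plane('top0',[c],w[2]).round(4))
from scipy.spatial.transform import Rotation as Ro
s=arm.read_state(); R=Ro.from_euler('xyz',s['orientation']).as_matrix(); print(s['eef_pos'],'\n',R.round(3),'\nto 15mm above button, tool cm:',(R.T@(np.array([.494,.2725,.070])-s['eef_pos'])*100).round(2))
```

```text
tail-rail 0.0989 nose-tail 0.1315
[[     0      0    640    480 306697]
 [   136    260     18     18    241]
 [   135    358     18     19    262]] [[319.8 239.4]
 [144.6 268.7]
 [143.6 367.1]]
[0.4936 0.272  0.0534] [[0.4941 0.2726 0.0534]]
[0.339  0.2645 0.0538] [[0.3389 0.2651 0.0538]]
[0.52006144 0.19239222 0.1605987 ] 
 [[-0.153  0.917 -0.369]
 [ 0.988  0.129 -0.09 ]
 [-0.035 -0.378 -0.925]] 
to 15mm above button, tool cm: [8.63 2.07 8.62]
```

Nose-tail is 131.5 mm with the nose touching the stop in view, and tail-rail is 98.9 mm of 100, so the carrier is home within measuring error. The button top is at (0.494, 0.2725, 0.053). The lowest finger edge is 8 mm ahead of the TCP, so I'll aim the TCP at x=0.488.

>>> drive_tool:
  series:
    - {"dx": 2.2, "dy": 0.4, "dz": 2.2, "roll": 0}
    - {"dx": 2.2, "dy": 0.4, "dz": 2.2, "roll": 0}
    - {"dx": 2.2, "dy": 0.4, "dz": 2.2, "roll": 0}
    - {"dx": 2.1, "dy": 0.3, "dz": 2.2, "roll": 0}
    - {"dx": 0, "dy": 0, "dz": 0, "roll": 0}
    - {"dx": 0, "dy": 0, "dz": 0, "roll": 0}
    - {"dx": 0, "dy": 0, "dz": 0, "roll": 0}
    - {"dx": 0, "dy": 0, "dz": 0, "roll": 0}

```text
t: 14.4
eef_pos: [0.4937, 0.2711, 0.0679]
orientation: [-2.763, 0.038, 1.724]
ft_force: [-0.6, 0.1, -0.0]
finger_gap: 0.0005
```

>>> drive_tool:
  series:
    - {"dx": 0.2, "dy": -0.55, "dz": 0.2, "roll": 0}
    - {"dx": 0, "dy": 0.15, "dz": 0.4, "roll": 0}
    - {"dx": 0, "dy": 0.15, "dz": 0.4, "roll": 0}
    - {"dx": 0, "dy": 0.15, "dz": 0.4, "roll": 0}
    - {"dx": 0, "dy": 0.15, "dz": 0.35, "roll": 0}
    - {"dx": 0, "dy": 0.15, "dz": 0.35, "roll": 0}
    - {"dx": 0, "dy": 0.15, "dz": 0.35, "roll": 0}
    - {"dx": 0, "dy": 0.15, "dz": 0.35, "roll": 0}

```text
t: 15.4
eef_pos: [0.4878, 0.2713, 0.048]
orientation: [-2.763, 0.036, 1.723]
ft_force: [-1.0, 0.1, 21.4]
finger_gap: 0.0007
```

21 N with the edge at z≈0.045 means the button is bottomed (4 N needed, 6 mm travel). I'll lift clear, then take the final look.

>>> drive_tool:
  series:
    - {"dx": 0, "dy": 0, "dz": 0.2, "roll": 0}
    - {"dx": 0, "dy": -0.4, "dz": -0.9, "roll": 0}
    - {"dx": 0, "dy": -0.8, "dz": -2, "roll": 0}
    - {"dx": 0, "dy": -1.2, "dz": -3, "roll": 0}
    - {"dx": 0, "dy": -1.2, "dz": -3, "roll": 0}
    - {"dx": 0, "dy": -3, "dz": 0, "roll": 0}
    - {"dx": 0, "dy": -3, "dz": 0, "roll": 0}
    - {"dx": 0, "dy": 0, "dz": 0, "roll": 0}

```text
t: 16.4
eef_pos: [0.4306, 0.2668, 0.1693]
orientation: [-2.766, 0.036, 1.723]
ft_force: [-0.1, 0.0, 0.2]
finger_gap: 0.0005
```

Run:
```python
from h import *
snap('scene','sc3'); print(arm.read_state()['ft_force'].round(1),arm.read_state()['t'])
```

```text
[-0.3  0.6 -0.9] 16.45
```

View pics/sc3.png

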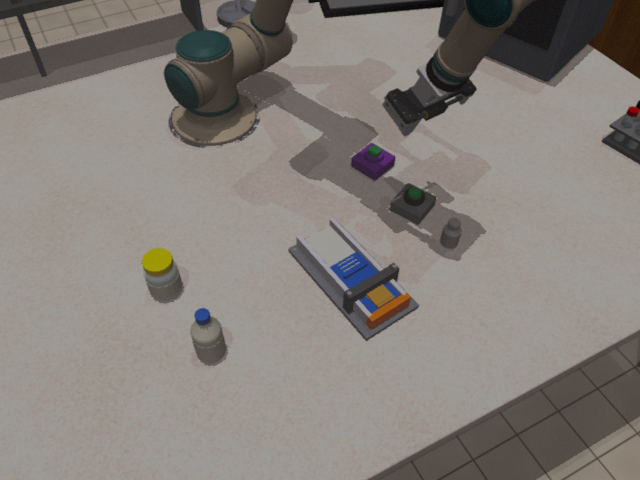

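The carrier is still home at (375,290). The jar (160,275), bottle (207,335) and weight (452,233) haven't moved, and the arm is clear. Handing in.

```bash
python3 -c "
from rig import arm
print(arm.job_done())"
```

```text
the job is handed in; nothing more can be done
None
```

The carrier is home against the orange stop, the start button was pressed after that, and the job was handed in at about 16.5 s of the 48 s.

- **Press and slide:** I shut the fingers and pressed the flat behind the ridge down to the bed's lower stop (TCP at z 0.033, about 24 N). With the press held at about 17–25 N, I slid the carrier about 75 mm under the bridge and leaf until it moved no further.
- **Button:** I lifted off, then pressed the green button on the grey pod with about 21 N until it bottomed. I then withdrew.
- **Last checks:** From above, after release, the carrier's nose met the stop with no visible gap. The jar, bottle and weight were where they started, the carrier was still in place, and the wrist force was about 0.
- **What disagreed:**
  - The tail measured 98.9 mm from the rail ends (98.5 mm in an earlier view), where 100 mm means home. I took the difference as calibration error.
  - The tool tilted back about 22° under the drag while pushing. The grip did not slip, and I allowed for the tilt when pressing the button.
- **Not measured directly:** I inferred the button's full travel from the force and the finger height.

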